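# Rolling pin out of a half-opening drawer

## Task

The upper drawer of the utensil chest has been left open over the lower one: push it fully home until it snaps into its catch, and only then fetch the rolling pin from the lower drawer. That drawer does not pull out far enough to lift the pin straight out, so tip the pin's near end up over the drawer front and draw it out on the slant; finish still holding it in the gripper, both of its ends clearly higher than the top of the chest and the pin touching nothing else. Leave the wooden spoon in its drawer, the upper drawer shut, and the canister and the mug where they stand.

Things in the scene. Friction and masses are not known exactly. Their poses are not given: they have to be found in the camera images.
- chest: White two-drawer utensil chest fixed on the table, 420 deep, 320 wide, 210 high (mm). Origin: centre of its underside, on the table. Its x axis points from its front to its back: drawers pull out towards -x and are pushed home towards +x; y runs across its width, z up. The canister stands on the back half of its top.
- lower_mouth (a point): Middle of the top edge of the lower drawer's mouth, on the carcass front (210 mm in front of the chest's origin, 112 mm above the table, under a rail). Above it the upper drawer's front, when shut, stands 15 mm and its knob 37 mm out in front of this point. Axes as the chest's.
- upper_drawer (a joint): How far the upper drawer stands open, m: 0 is fully home, range 0 to 0.30, left open at the start. Slides with about 1.5 N of friction; a sprung roller catch resists with some 5 N more between about 15 and 7 mm, then lets it in, draws it shut over the last 2 mm and holds it at 0.
- upper_drawer_knob (a point): Centre of the flat front face of the upper drawer's round steel knob: 30 mm diameter, face 22 mm in front of the wooden drawer front, 165 mm above the table. The front is 314 wide and reaches from 115 to 208 mm above the table. Moves with the drawer. Axes as the chest's.
- lower_drawer (a joint): How far the lower drawer stands open, m: about 0.26 at the start, at or just short of its stop at 0.266; it cannot open further. About 1.5 N of friction.
- lower_front_top (a point): Middle of the top edge of the open lower drawer's front panel (15 mm thick, 314 wide, edge 112 mm above the table, knob outside). Axes as the chest's. Inside, the drawer starts 13 mm behind this point (towards +x) and is 388 long, 276 wide; floor 22 mm and side walls' tops 75 mm above the table.
- pin_center (a point): Centre of the rolling pin: pale wooden barrel 220 long, 50 in diameter, a red grip 60 long, 26 in diameter at each end; 340 mm overall, about 0.35 kg. Lies on the lower drawer's floor along the drawer, left or right of its middle, axis 47 mm above the table, its back part under the chest. Its x axis runs along the pin, from the drawer's front towards its back.
- pin_front (a point): End of the pin nearest the drawer's front panel: on its axis, 170 mm from the centre (pin's -x).
- pin_back (a point): End of the pin inside the chest: on its axis, 170 mm from the centre (pin's +x).
- spoon_mid (a point): Wooden spoon, 300 mm long, lying along the lower drawer on the other side of its middle from the pin; the point is at its middle, 8 mm above the drawer's floor. It stays in the drawer.
- canister_mid (a point): White round canister, 90 mm diameter, 150 high, on the back half of the chest's top; the point is its centre, 75 mm above its foot. Not to be moved.
- mug_mid (a point): Blue mug, 80 mm diameter, 90 high, on the table; the point is its centre, 45 mm above its foot. Not to be moved. Beyond it a low fixed tray of gingerbread (22 mm high) lies on the table.

How it is judged:
By the outcome, as a careful person would: the job done as asked, in the order asked, and still so for the second after the job is handed in, while the arm keeps its last pose, push and grip.
It also fails if it takes over 56 s, if anything falls off the work surface, if the arm or the gripper's body presses on something with over 40 N, if the wrist force passes 120 N, or if a joint passes its speed limit or range.

## Robot

A 6-joint arm with a two-finger parallel gripper is mounted at the origin on the work surface. World frame = base frame: x ahead of the robot, y to its left, z up, the work surface at z = 0. Lengths are in m, angles in rad, forces in N, time in s.
With the tool pointing down it reaches from about 0.325 to 0.9 m from the base axis. Payload 6.1 kg.
Tool frame: the origin (TCP) lies midway between the tips of the shut fingers; the grasp point (between the pads) lies hold_point_z behind it (hold_point_z is the distance from the TCP to the grasp point, in m); z points along the fingers, y is the line along which they close (so a half turn about z gives the same grasp; the last joint's range is limited). The gripper opens to 87 mm and grips with 3 to 60 N. Pads are 19 mm wide; open, the fingers measure 117 mm over their backs; the gripper's body (75 mm by 190 mm) begins 51 mm behind the grasp point.
Start: joints at [1.014, 0.22, 1.526, -0, 1.395, -0.126], TCP at [0.261, 0.568, 0.19] pointing down, gripper open.
Joint ranges: [-2.98, 2.98], [-0.91, 2.08], [0.09, 2.57], [-1.24, 4.39], [0.2, 2.65], [-2.68, 2.68]. Speed limits (rad/s): [2.57, 2.57, 3.01, 3.14, 3.14, 3.14].

## Interface

Orientations are given as [roll, pitch, yaw] about the fixed x, y, z axes, in that order (R = Rz(yaw) Ry(pitch) Rx(roll)).
In Python, from bench import * gives the robot as it stands.
- The arm moves only by the tool carry_out, never from a script. Its argument "steps" is a list of rows, each a list of 7 numbers: the shift along the tool's x, y, z scaled (see below), then the turn, a rotation vector about the tool's x, y, z scaled (see below), then the opening, from -1 (shut) to 1 (fully open). In form: [[tx, ty, tz, ax, ay, az, gripper], ...]. A call has exactly 10 rows; each row is the pose to reach, as a shift and turn from the pose commanded when the call began, along the tool's axes at that moment; what a row does not reach only later rows make up. The controller multiplies each number of a shift by 0.3 m and each number of a turn by 2 rad. A row lasts 1/10 s, in which the tool goes at most 50 mm and 8.59 degrees, less where a joint would pass 70% of its speed; a pose out of reach is approached as far as the arm can. A call with a number of a shift or a turn outside -1 to 1 is refused whole. A call with a gripper value outside its range is refused whole. The fingers move at their own pace and stop on an object; "squeeze" is the grip in N (left out, the last holds). Time passes only in rows, so rows that repeat a pose let the fingers close, or fill a call up. It gives the time, the measured TCP pose, the force, the opening and the grip force at its end, in the units of the state.
- read_state(): the state, without advancing time (a new reading comes with each control period).
- grab_frame(name): name is "scene" or "top"; returns a dict with "img" (480x640x3 uint8, red, green, blue), "camera_matrix" (3x3 intrinsics, pixels), "R" (3x3) and "t" (3): a world point X has camera coordinates R X + t. Camera axes: x right, y down, z forward; pixel columns grow to the right and rows downward; lengths in m; the calibration is good to about 2 mm. A picture is of the moment at which its call begins. There is no depth.
- job_done(): hands the job in; it is judged then, once.
Trained networks look in the newest picture that a camera, given by its name, has taken for a name from the list of things; names that differ only in an ending like _2 or _b are one class to them, and where a whole thing is asked for, a point or a joint stands for the part that bears it (a point fixed in the world has none). Each returns a list of dicts, best first, with "score" (0 to 1); they miss things now and then, are a little off and sometimes report something else, mostly with a low value. They report only what shows in the picture. A call takes as long as a camera call.
- find_in(camera, label): "bbox" ([left, top, right, bottom] in pixels, round what is visible of it).
- masks_of(camera, label): "mask" (480x640 bool, what is visible of it) and "bbox" ([left, top, right, bottom] in pixels, round what is visible of it).
- pinpoint(camera, label): "centre" ([column, row] in pixels: a listed point, or the origin of a listed thing).
The state is a dict: "clock": time; "joints": joint angles; "dq": joint speeds; "effort": joint torques, N m; "position": TCP position; "orientation": TCP orientation; "wrist_force": force on the tool from outside, world axes, zero at the start; "moment": the same for the moment, N m; "opening": opening from 0.0 (shut) to 1.0 (fully open); "grip_force": force on a finger pad.
Only numpy, scipy, OpenCV 4.12 (cv2) and the standard library are available. Lean on these libraries where they do the work, as an engineer would, in place of code of your own. Each camera call takes 0.05 s, during which the arm holds its last target. There are 200 camera calls.

## Working session

There is one attempt and no reset: what is moved stays moved. The work goes in short steps, Python scripts to look and compute and a tool call to move; the robot and the scene stay as the last step left them, time stands still between calls to the robot, and variables do not carry over. Pictures are saved under pics/ and viewed, at most 10 in all, crops included, and the job is handed in when it is done.

Besides the shell and the picture viewer there is one more tool, called after ">>>" as name(argument=value, ...) on one line, values as JSON. carry_out: Moves the arm, as the interface text tells. Shifts and turns lie within -1 to 1; 1 stands for 0.3 m of shift or 2 rad of turn. Its arguments: {"type":"object","properties":{"steps":{"type":"array","items":{"type":"array","items":{"type":"number","minimum":-1,"maximum":1}}},"squeeze":{"type":"number"}},"required":["steps"]}

```bash
ls; mkdir -p pics
python3 - <<'E'
from bench import *
import cv2,numpy as np
s=read_state(); print(s)
for n in("scene","top"):
    f=grab_frame(n); cv2.imwrite(f"pics/{n}0.png",f["img"][:,:,::-1]); print(n,f["camera_matrix"].tolist(),f["R"].tolist(),f["t"].tolist())
    np.savez(f"cam_{n}.npz",K=f["camera_matrix"],R=f["R"],t=f["t"])
    for l in["chest","lower_mouth","upper_drawer_knob","lower_front_top","pin_center","pin_front","spoon_mid","canister_mid","mug_mid"]:
        print(n,l,[(np.round(d["centre"],1).tolist(),round(d["score"],2)) for d in pinpoint(n,l)[:2]])
E
```

```text
pics
{'clock': 0.0, 'joints': array([ 1.01386856e+00,  2.21234306e-01,  1.52760414e+00, -8.94747285e-06,
        1.39469123e+00, -1.26119684e-01]), 'dq': array([ 0.0004683 , -0.00066525,  0.00029899,  0.0020486 ,  0.00027411,
       -0.00128092]), 'effort': array([ 1.69582681e-04, -4.94594157e+01, -3.87390411e+01,  6.98082335e-02,
        5.70230407e-02, -1.49132011e-04]), 'position': array([0.26065954, 0.56730437, 0.18913594]), 'orientation': array([-3.13966991e+00, -2.34913667e-04,  2.71078592e+00]), 'wrist_force': array([0.90459877, 0.77229103, 0.28886932]), 'moment': array([-0.01692843,  0.02790251, -0.00269165]), 'grip_force': 0.0, 'opening': 0.9966420587528392}
scene [[472.7216447365505, 0.0, 322.75516708935544], [0.0, 472.7216447365505, 239.5618156569265], [0.0, 0.0, 1.0]] [[0.7887590630441602, -0.6146435470126644, -0.008511790727507063], [-0.585506600927749, -0.7470073961082124, -0.31489993716998754], [0.1871928437086533, 0.2533638890515353, -0.9490867078349315]] [-0.4127103098856748, 0.3737784380947962, 1.0854195120063819]
scene chest [([384.6, 448.6], 0.58)]
scene lower_mou
[... 285 characters left out ...]
p [[527.804474226502, 0.0, 319.87747204289184], [0.0, 527.804474226502, 228.28201821884264], [0.0, 0.0, 1.0]] [[0.013287817915426143, -0.9999053344912081, 0.0035715474336497116], [-0.9974732821853469, -0.013504627318941363, -0.06974723196921469], [0.06978886172905692, -0.0026357346226112918, -0.9975583028984129]] [-0.017342861523491557, 0.5295423896148354, 1.5127671063448909]
top chest []
top lower_mouth [([280.8, 211.1], 0.74)]
top upper_drawer_knob [([358.8, 211.5], 0.62), ([380.8, 214.5], 0.46)]
top lower_front_top [([384.8, 213.0], 0.69)]
top pin_center []
top pin_front [([363.5, 236.4], 0.61)]
top spoon_mid []
top canister_mid [([136.0, 204.1], 0.8)]
top mug_mid [([456.9, 282.6], 0.82)]
```

View pics/scene0.png

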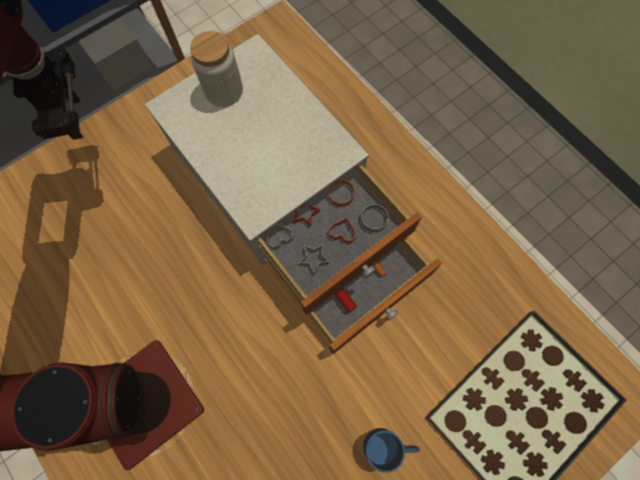

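View pics/top0.png

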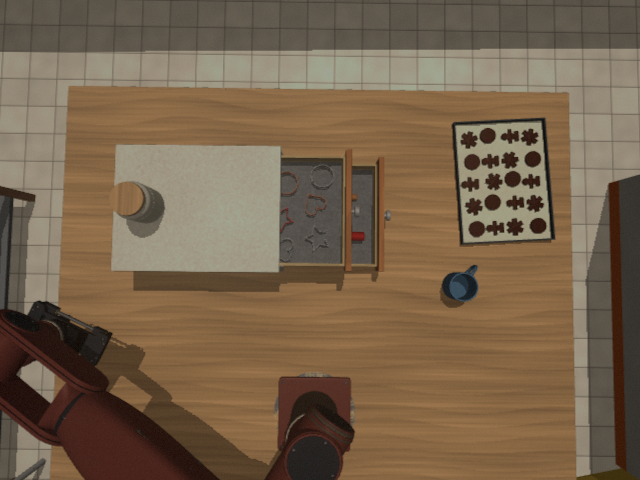

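```bash
cat > h.py <<'E'
import numpy as np
from scipy.spatial.transform import Rotation as Ro
def onz(n,px,z):
    c=np.load(f"cam_{n}.npz");K,R,t=c["K"],c["R"],c["t"]
    d=R.T@np.linalg.solve(K,[px[0],px[1],1]); o=-R.T@t
    return o+d*(z-o[2])/d[2]
def proj(n,X):
    c=np.load(f"cam_{n}.npz");p=c["K"]@(c["R"]@np.array(X)+c["t"]); return p[:2]/p[2]
E
python3 - <<'E'
from h import *
for n,L in dict(scene=[("mouth",309,214,.112),("knob",371.2,274,.165),("lft",384,300,.112),("pf",356,308.9,.047),("can",216.1,72.4,.285),("mug",385.7,447.3,.045)],top=[("mouth",280.8,211.1,.112),("knob",358.8,211.5,.165),("lft",384.8,213,.112),("pf",363.5,236.4,.047),("can",136,204.1,.285),("mug",456.9,282.6,.045)]).items():
    for l,u,v,z in L: print(n,l,onz(n,(u,v),z).round(4))
E
```

```text
scene mouth [0.5582 0.0958 0.112 ]
scene knob [ 0.5681 -0.1126  0.165 ]
scene lft [ 0.5648 -0.1679  0.112 ]
scene pf [ 0.514  -0.1386  0.047 ]
scene can [0.5636 0.4252 0.285 ]
scene mug [ 0.3765 -0.4078  0.045 ]
top mouth [0.5687 0.0973 0.112 ]
top knob [ 0.5651 -0.1116  0.165 ]
top lft [ 0.5674 -0.1867  0.112 ]
top pf [ 0.5063 -0.1346  0.047 ]
top can [0.5633 0.4325 0.285 ]
top mug [ 0.3789 -0.4004  0.045 ]
```

The scene view shows the upper drawer about 0.17 m open, with its knob at about (371,274). The pin's red front grip is visible at (345,300), and the mug is at (384,450). In the top view, the knob is at (357,211), the lower front is at column 381, and the red grip is at (357,237). World +y is the chest's x axis.

```bash
cat >> h.py <<'E'
def Rl(deg):
    p=np.radians(deg);c,s=np.cos(p),np.sin(p)
    return np.array([[0,1,0],[c,0,s],[s,0,-c]])
def rel(wps,base=None):
    "rows for (pos, lean deg) waypoints, from the measured pose or base=(pos,lean)"
    if base is None:
        from bench import read_state
        s=read_state(); p0=s["position"]; R0=Ro.from_euler("xyz",s["orientation"]).as_matrix()
        print("pos",p0.round(4),"rpy",s["orientation"].round(3),"f",s["wrist_force"].round(1),"j",s["joints"].round(2),"t",s["clock"])
    else: p0=np.array(base[0]); R0=Rl(base[1])
    for p,l in wps:
        print(np.r_[R0.T@(np.array(p)-p0)/.3, Ro.from_matrix(R0.T@Rl(l)).as_rotvec()/2].round(3).tolist())
E
python3 - <<'E'
from h import *
import bench; print([ (k,getattr(bench,k)) for k in dir(bench) if 'hold' in k])
rel([([.262,.52,.30],0),([.29,.30,.34],35)])
rel([([.40,0.03,.34],35),([.50,-.18,.30],35)],([.29,.30,.34],35))
E
```

```text
[('hold_point_z', 0.0187)]
pos [0.261  0.5679 0.1902] rpy [ 3.142 -0.     2.711] f [ 0.6 -0.2  0.1] j [ 1.01  0.22  1.53  0.    1.39 -0.13] t 1.0
[-0.07, -0.144, -0.366, 0.0, -0.0, 0.57]
[-0.461, -0.771, -0.499, -0.174, 0.271, 0.551]
[-0.737, 0.367, -0.516, 0.0, 0.0, 0.0]
[-1.387, 0.7, -0.809, 0.0, 0.0, 0.0]
```

>>> carry_out(steps=[[-0.07,-0.14,-0.37,0,0,0.1,-1],[-0.07,-0.14,-0.37,0,0,0.1,-1],[-0.07,-0.14,-0.4,0,0,0.2,-1],[-0.46,-0.77,-0.5,-0.17,0.27,0.55,-1],[-0.46,-0.77,-0.5,-0.17,0.27,0.55,-1],[-0.46,-0.77,-0.5,-0.17,0.27,0.55,-1],[-0.46,-0.77,-0.5,-0.17,0.27,0.55,-1],[-0.46,-0.77,-0.5,-0.17,0.27,0.55,-1],[-0.46,-0.77,-0.5,-0.17,0.27,0.55,-1],[-0.46,-0.77,-0.5,-0.17,0.27,0.55,-1]], squeeze=10)

```text
clock: 2.0
position: [0.2908, 0.2991, 0.3404]
orientation: [-3.138, -0.608, 1.565]
wrist_force: [0.2, -0.6, -0.2]
opening: 0.177
grip_force: 0.0
```

Run:
```python
from h import *
rel([([.40,0.03,.34],35),([.46,-.0,.33],35)])
```

```text
pos [0.2908 0.2991 0.3404] rpy [-3.138 -0.608  1.565] f [ 0.2 -0.6 -0.2] j [ 0.02 -0.67  2.12  0.61  1.66  0.09] t 2.0
[-0.735, 0.367, -0.512, -0.0, 0.001, -0.002]
[-0.836, 0.567, -0.541, -0.0, 0.001, -0.002]
```

>>> carry_out(steps=[[-0.98,0.92,-0.69,0,0,0,-1],[-0.98,0.92,-0.69,0,0,0,-1],[-0.98,0.92,-0.69,0,0,0,-1],[-0.98,0.92,-0.69,0,0,0,-1],[-0.98,0.92,-0.69,0,0,0,-1],[-0.98,0.92,-0.69,0,0,0,-1],[-0.98,0.92,-0.69,0,0,0,-1],[-0.98,0.92,-0.69,0,0,0,-1],[-0.98,0.92,-0.69,0,0,0,-1],[-0.98,0.92,-0.69,0,0,0,-1]])

```text
clock: 3.0
position: [0.5698, -0.0623, 0.3383]
orientation: [-3.132, -0.606, 1.565]
wrist_force: [-0.9, 0.8, -1.0]
opening: 0.004
grip_force: 0.0
```

Run:
```python
from h import *
rel([([.566,-.17,.26],35),([.566,-.17,.162],35),([.566,-.13,.162],35)])
```

```text
pos [ 0.5698 -0.0623  0.3383] rpy [-3.132 -0.606  1.565] f [-0.9  0.8 -1. ] j [-0.57  0.21  1.39  0.52  1.87 -0.5 ] t 3.0
[-0.444, -0.011, 0.01, -0.003, 0.002, -0.002]
[-0.63, -0.008, 0.278, -0.003, 0.002, -0.002]
[-0.52, -0.008, 0.354, -0.003, 0.002, -0.002]
```

>>> carry_out(steps=[[-0.44,-0.01,0.01,0,0,0,-1],[-0.44,-0.01,0.01,0,0,0,-1],[-0.44,-0.01,0.01,0,0,0,-1],[-0.44,-0.01,0.01,0,0,0,-1],[-0.63,-0.01,0.28,0,0,0,-1],[-0.63,-0.01,0.28,0,0,0,-1],[-0.63,-0.01,0.28,0,0,0,-1],[-0.52,-0.01,0.35,0,0,0,-1],[-0.52,-0.01,0.35,0,0,0,-1],[-0.52,-0.01,0.35,0,0,0,-1]])

```text
clock: 4.0
position: [0.5654, -0.1257, 0.1705]
orientation: [-3.141, -0.603, 1.578]
wrist_force: [-0.4, -0.1, -0.7]
opening: 0.007
grip_force: 0.0
```

Run:
```python
from h import *
rel([([.566,y,.162],35) for y in (-.1,0,.03,.045,.055,.06)])
```

```text
pos [ 0.5654 -0.1257  0.1705] rpy [-3.141 -0.603  1.578] f [-0.4 -0.1 -0.7] j [-0.66  0.37  1.51  0.46  1.66 -0.72] t 4.0
[0.054, 0.002, 0.072, -0.002, 0.004, 0.003]
[0.329, 0.005, 0.261, -0.002, 0.004, 0.003]
[0.411, 0.005, 0.318, -0.002, 0.004, 0.003]
[0.452, 0.006, 0.346, -0.002, 0.004, 0.003]
[0.48, 0.006, 0.365, -0.002, 0.004, 0.003]
[0.494, 0.006, 0.375, -0.002, 0.004, 0.003]
```

>>> carry_out(steps=[[0.03,0,0.02,0,0,0,-1],[0.08,0,0.06,0,0,0,-1],[0.14,0,0.09,0,0,0,-1],[0.19,0,0.135,0,0,0,-1],[0.25,0,0.17,0,0,0,-1],[0.3,0,0.21,0,0,0,-1],[0.355,0,0.25,0,0,0,-1],[0.41,0,0.29,0,0,0,-1],[0.44,0,0.31,0,0,0,-1],[0.44,0,0.31,0,0,0,-1]])

```text
clock: 5.0
position: [0.5628, 0.0373, 0.1656]
orientation: [-3.136, -0.606, 1.575]
wrist_force: [1.0, -0.5, 0.8]
opening: 0.006
grip_force: 0.0
```

Run:
```python
from h import *
rel([([.566,.05,.162],35)])
```

```text
pos [0.5628 0.0373 0.1656] rpy [-3.136 -0.606  1.575] f [ 1.  -0.5  0.8] j [-0.44  0.22  1.7   0.54  1.52 -0.55] t 5.0
[0.028, 0.011, 0.034, -0.004, 0.002, 0.002]
```

>>> carry_out(steps=[[0.015,0,0.01,0,0,0,-1],[0.03,0,0.02,0,0,0,-1],[0.04,0,0.03,0,0,0,-1],[0.05,0,0.035,0,0,0,-1],[0.055,0,0.04,0,0,0,-1],[0.06,0,0.043,0,0,0,-1],[0.065,0,0.046,0,0,0,-1],[0.07,0,0.05,0,0,0,-1],[0.07,0,0.05,0,0,0,-1],[0.07,0,0.05,0,0,0,-1]])

```text
clock: 6.0
position: [0.5634, 0.061, 0.1654]
orientation: [-3.137, -0.606, 1.573]
wrist_force: [-0.6, -0.4, -0.6]
opening: 0.005
grip_force: 0.1
```

Run:
```python
from h import *
rel([([.566,.05,.162],35)])
from bench import *
import cv2
f=grab_frame("top");g=grab_frame("scene")
cv2.imwrite("pics/b.png",cv2.resize(np.hstack([f["img"][120:300,240:440],g["img"][150:330,240:440]]),None,fx=2,fy=2)[:,:,::-1])
for n in("top","scene"):
  for l in("upper_drawer_knob","pin_center","pin_front","lower_front_top","spoon_mid"):
    z=dict(upper_drawer_knob=.165,pin_center=.047,pin_front=.047,lower_front_top=.112,spoon_mid=.03)[l]
    for d in pinpoint(n,l)[:1]: print(n,l,np.round(d["centre"],1),round(d["score"],2),onz(n,d["centre"],z).round(4))
```

```text
pos [0.5634 0.061  0.1654] rpy [-3.137 -0.606  1.573] f [-0.6 -0.4 -0.6] j [-0.4   0.21  1.72  0.55  1.5  -0.52] t 6.0
[-0.037, 0.008, -0.012, -0.003, 0.003, 0.001]
top upper_drawer_knob [306.  211.1] 0.86 [0.5643 0.0272 0.165 ]
top pin_center [305.7 234.3] 0.52 [0.51   0.0299 0.047 ]
top lower_front_top [382.5 211.7] 0.95 [ 0.5709 -0.1804  0.112 ]
scene pin_front [355.2 308.1] 0.78 [ 0.5137 -0.136   0.047 ]
scene lower_front_top [385.6 301.8] 0.71 [ 0.565  -0.1732  0.112 ]
```

View pics/b.png

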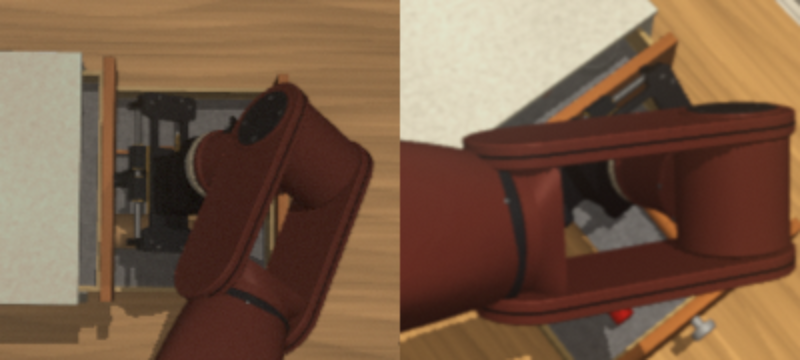

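Run:
```python
from h import *
for c,z in((280.5,.21),(291.5,.208),(297.5,.208)): print(c,onz("top",(c,211),z).round(4))
print(proj("top",[.5634,.061,.1654]),proj("scene",[.5634,.061,.1654]),proj("top",[.5634,.061-.038,.1654+.054]))
```

```text
280.5 [0.559 0.091 0.21 ]
291.5 [0.5596 0.0631 0.208 ]
297.5 [0.5598 0.0478 0.208 ]
[293.13959696 211.23537299] [319.50060685 215.34917006] [307.1805271 209.259915 ]
```

Run:
```python
from h import *
from bench import *
import cv2
s=read_state();R0=Ro.from_euler("xyz",s["orientation"]).as_matrix();p=s["position"];print(p,s["clock"],s["wrist_force"])
ims=[]
for n in("top","scene"):
    im=grab_frame(n)["img"].copy()
    im=cv2.resize(im,None,fx=5,fy=5,interpolation=cv2.INTER_CUBIC)
    for q,c in((p,(255,0,0)),(p-R0[:,2]*.07,(0,255,0)),(p-R0[:,2]*.15,(0,0,255))):
        u=proj(n,q)*5+2; cv2.circle(im,tuple(int(v) for v in u),4,c,-1)
    u=proj(n,p)*5; ims.append(im[int(u[1])-250:int(u[1])+250,int(u[0])-150:int(u[0])+240])
cv2.imwrite("pics/c.png",np.hstack(ims)[:,:,::-1])
```

```text
[0.56341987 0.06080532 0.16537072] 6.6 [ 0.20538121 -0.56403234 -0.15704103]
```

View pics/c.png

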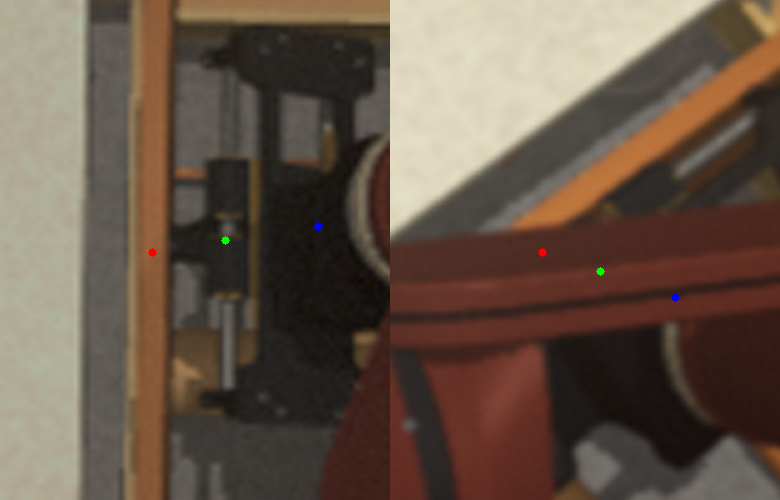

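The crop shows the drawer front (orange band at crop columns 133–168) still about 2–3 cm out. The reported TCP projects inside that band, so I'll back off and look again.

>>> carry_out(steps=[[-0.05,0,-0.05,0,0,0,-1],[-0.1,0,-0.15,0,0,0,-1],[-0.2,0,-0.3,0,0,0,-1],[-0.3,0,-0.4,0,0,0,-1],[-0.3,-0.2,-0.5,0,0,0,-1],[-0.3,-0.4,-0.5,0,0,0,-1],[-0.3,-0.5,-0.5,0,0,0,-1],[-0.3,-0.5,-0.5,0,0,0,-1],[-0.3,-0.5,-0.5,0,0,0,-1],[-0.3,-0.5,-0.5,0,0,0,-1]])

```text
clock: 7.7
position: [0.4153, -0.0995, 0.2384]
orientation: [-3.139, -0.604, 1.574]
wrist_force: [0.2, -0.2, 0.3]
opening: 0.007
grip_force: 0.0
```

Run:
```python
from h import *
from bench import *
import cv2
rel([([.566,.05,.162],35)])
f=grab_frame("top");g=grab_frame("scene")
cv2.imwrite("pics/d.png",cv2.resize(np.hstack([f["img"][120:300,240:440],g["img"][150:330,240:440]]),None,fx=2,fy=2,interpolation=cv2.INTER_CUBIC)[:,:,::-1])
for n in("top","scene"):
  for l in("upper_drawer_knob","pin_center","pin_front","lower_front_top","lower_mouth"):
    z=dict(upper_drawer_knob=.165,pin_center=.047,pin_front=.047,lower_front_top=.112,lower_mouth=.112)[l]
    for d in pinpoint(n,l)[:1]: print(n,l,np.round(d["centre"],1),round(d["score"],2),onz(n,d["centre"],z).round(4))
```

```text
pos [ 0.4153 -0.0995  0.2384] rpy [-3.139 -0.604  1.574] f [ 0.2 -0.2  0.3] j [-0.79 -0.02  1.82  0.42  1.78 -0.8 ] t 7.7
[0.264, 0.505, 0.491, -0.002, 0.003, 0.001]
top upper_drawer_knob [307.5 211.2] 0.66 [0.564  0.0233 0.165 ]
top pin_center [302.1 236.3] 0.93 [0.5042 0.0401 0.047 ]
top pin_front [363.7 236.4] 0.83 [ 0.5063 -0.1351  0.047 ]
top lower_front_top [384.  214.3] 0.64 [ 0.5638 -0.1845  0.112 ]
top lower_mouth [282.  207.9] 0.93 [0.5776 0.0942 0.112 ]
scene upper_drawer_knob [330.9 224.2] 0.64 [0.5705 0.0291 0.165 ]
scene pin_center [310.  251.9] 0.83 [0.5139 0.0377 0.047 ]
scene pin_front [353.9 310.6] 0.83 [ 0.5076 -0.1387  0.047 ]
scene lower_front_top [384.8 300. ] 0.8 [ 0.5662 -0.169   0.112 ]
scene lower_mouth [311.5 215.3] 0.72 [0.5609 0.0896 0.112 ]
```

View pics/d.png

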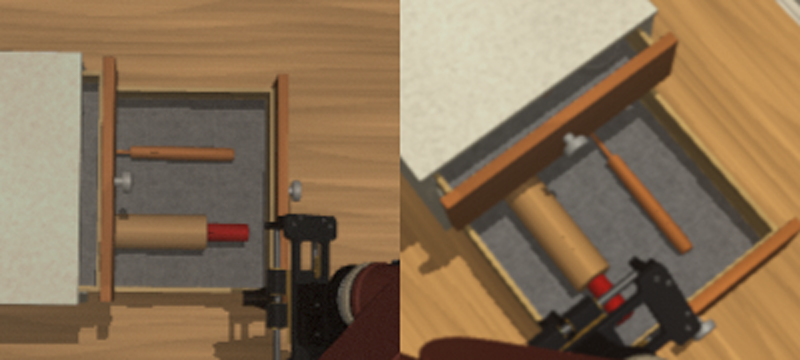

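The retreated view shows the upper drawer still about 25 mm open, with its knob at crop (122,181). The pin's barrel and red grip are clear at (180,232), and the spoon is at (190,154). The visible fingertips don't match the reported TCP, so I'll check that first.

Run:
```python
from h import *
from bench import *
import cv2
s=read_state();R0=Ro.from_euler("xyz",s["orientation"]).as_matrix();p=s["position"]
ims=[]
for n in("top","scene"):
    im=cv2.resize(grab_frame(n)["img"],None,fx=6,fy=6,interpolation=cv2.INTER_CUBIC)
    im=cv2.convertScaleAbs(im,alpha=1.8,beta=20)
    for k,c in((0,(255,0,0)),(.02,(0,255,0)),(.04,(0,255,255)),(.07,(255,0,255))):
        u=proj(n,p-R0[:,2]*k)*6+3; cv2.circle(im,tuple(int(v) for v in u),4,c,-1)
    u=proj(n,p)*6; ims.append(im[int(u[1])-280:int(u[1])+280,int(u[0])-180:int(u[0])+210])
cv2.imwrite("pics/e.png",np.hstack(ims)[:,:,::-1])
```

```text
(no output)
```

View pics/e.png

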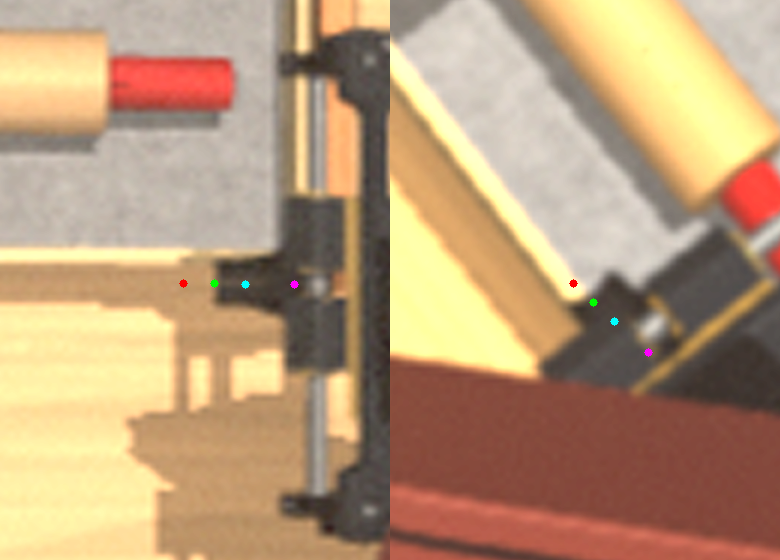

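The reported TCP lies about 20 mm ahead of the visible tips (red dot vs green dot). That means the tips went over the knob. I'll push again lower, on the knob itself.

Run:
```python
from h import *
rel([([.566,-.04,.24],35),([.566,-.02,.142],35)]+[([.566,y,.142],35) for y in (.02,.04,.05,.06)])
```

```text
pos [ 0.4144 -0.0992  0.238 ] rpy [-3.137 -0.605  1.573] f [ 0.2  0.3 -0.5] j [-0.8  -0.02  1.82  0.42  1.78 -0.8 ] t 8.4
[0.165, 0.506, 0.104, -0.003, 0.003, 0.001]
[0.034, 0.508, 0.411, -0.003, 0.003, 0.001]
[0.144, 0.508, 0.487, -0.003, 0.003, 0.001]
[0.199, 0.509, 0.524, -0.003, 0.003, 0.001]
[0.226, 0.509, 0.543, -0.003, 0.003, 0.001]
[0.253, 0.509, 0.562, -0.003, 0.003, 0.001]
```

>>> carry_out(steps=[[0.16,0.51,0.1,0,0,0,-1],[0.16,0.51,0.1,0,0,0,-1],[0.16,0.51,0.1,0,0,0,-1],[0.16,0.51,0.1,0,0,0,-1],[0.03,0.51,0.41,0,0,0,-1],[0.03,0.51,0.41,0,0,0,-1],[0.03,0.51,0.41,0,0,0,-1],[0.08,0.51,0.44,0,0,0,-1],[0.145,0.51,0.485,0,0,0,-1],[0.145,0.51,0.485,0,0,0,-1]])

```text
clock: 9.4
position: [0.5679, 0.0218, 0.1465]
orientation: [3.14, -0.605, 1.578]
wrist_force: [0.2, -0.5, -0.2]
opening: 0.006
grip_force: 0.0
```

>>> carry_out(steps=[[0.02,0,0.013,0,0,0,-1],[0.04,0,0.026,0,0,0,-1],[0.05,0,0.035,0,0,0,-1],[0.06,0,0.042,0,0,0,-1],[0.07,0,0.05,0,0,0,-1],[0.08,0,0.056,0,0,0,-1],[0.09,0,0.063,0,0,0,-1],[0.1,0,0.07,0,0,0,-1],[0.11,0,0.077,0,0,0,-1],[0.11,0,0.077,0,0,0,-1]])

```text
clock: 10.4
position: [0.5664, 0.0607, 0.1424]
orientation: [-3.137, -0.605, 1.573]
wrist_force: [0.9, -2.0, 0.4]
opening: 0.005
grip_force: 0.8
```

>>> carry_out(steps=[[0.01,0,0.007,0,0,0,-1],[0.02,0,0.014,0,0,0,-1],[0.025,0,0.018,0,0,0,-1],[0.03,0,0.021,0,0,0,-1],[0.035,0,0.025,0,0,0,-1],[0.04,0,0.028,0,0,0,-1],[0.045,0,0.032,0,0,0,-1],[0.05,0,0.035,0,0,0,-1],[0.05,0,0.035,0,0,0,-1],[0.05,0,0.035,0,0,0,-1]])

```text
clock: 11.4
position: [0.5665, 0.0697, 0.1418]
orientation: [-3.138, -0.59, 1.571]
wrist_force: [-10.3, -36.9, 9.4]
opening: 0.008
grip_force: 18.3
```

Run:
```python
from h import *
rel([([.566,.08,.142],35)])
from bench import *
im=grab_frame("top")["img"].astype(int)
# orange band of the front along a clear row
for r in (150,155,265): print(r,[(c,im[r,c].tolist()) for c in range(278,302,2)])
for d in pinpoint("top","upper_drawer_knob")[:1]: print(d["centre"],onz("top",d["centre"],.165))
```

```text
pos [0.5665 0.0697 0.1418] rpy [-3.138 -0.59   1.571] f [-10.3 -36.9   9.4] j [-0.37  0.23  1.74  0.55  1.44 -0.52] t 11.4
[0.029, -0.002, 0.019, -0.002, 0.01, 0.0]
150 [(278, [176, 175, 152]), (280, [143, 138, 120]), (282, [134, 87, 55]), (284, [140, 92, 58]), (286, [117, 85, 57]), (288, [154, 118, 80]), (290, [156, 118, 81]), (292, [154, 118, 78]), (294, [155, 118, 79]), (296, [154, 117, 78]), (298, [153, 117, 78]), (300, [154, 118, 79])]
155 [(278, [175, 174, 151]), (280, [147, 137, 116]), (282, [137, 89, 57]), (284, [143, 95, 61]), (286, [74, 51, 34]), (288, [134, 102, 69]), (290, [150, 115, 77]), (292, [149, 113, 76]), (294, [152, 115, 77]), (296, [155, 118, 79]), (298, [157, 119, 80]), (300, [154, 117, 79])]
265 [(278, [159, 144, 122]), (280, [144, 95, 59]), (282, [144, 94, 59]), (284, [97, 65, 42]), (286, [89, 67, 44]), (288, [129, 106, 71]), (290, [133, 108, 76]), (292, [131, 108, 72]), (294, [130, 106, 72]), (296, [131, 107, 73]), (298, [145, 119, 82]), (300, [122, 99, 67])]
[292.1, 210.5] [0.56534535 0.06378423 0.165     ]
```

Pushing now meets 37 N at the stop. The orange front band sits right against the carcass edge (columns 281–286), so the upper drawer is shut. Next I'll back off, open the gripper and go above the pin.

Run:
```python
from h import *
rel([([.566,.02,.145],35),([.53,-.03,.20],25),([.508,-.025,.20],15),([.508,-.015,.13],15)],([.566,.08,.142],35))
```

```text
[-0.158, 0.0, -0.123, 0.0, 0.0, 0.0]
[-0.189, -0.12, -0.369, 0.0, -0.087, 0.0]
[-0.176, -0.193, -0.359, 0.0, -0.175, 0.0]
[-0.282, -0.193, -0.149, 0.0, -0.175, 0.0]
```

>>> carry_out(steps=[[-0.06,0,-0.05,0,0,0,-1],[-0.16,0,-0.12,0,0,0,-1],[-0.19,-0.12,-0.37,0,-0.09,0,1],[-0.19,-0.12,-0.37,0,-0.09,0,1],[-0.18,-0.19,-0.36,0,-0.175,0,1],[-0.18,-0.19,-0.36,0,-0.175,0,1],[-0.18,-0.19,-0.36,0,-0.175,0,1],[-0.28,-0.19,-0.15,0,-0.175,0,1],[-0.28,-0.19,-0.15,0,-0.175,0,1],[-0.28,-0.19,-0.15,0,-0.175,0,1]])

```text
clock: 12.5
position: [0.5064, -0.0146, 0.1271]
orientation: [-3.129, -0.26, 1.573]
wrist_force: [-0.4, -0.3, 0.2]
opening: 0.649
grip_force: 0.0
```

Run:
```python
from h import *
from bench import *
import cv2
rel([([.508,-.005,.05],15),([.508,-.005,.03],15),([.508,0,.01],15)])
s=read_state();R0=Ro.from_euler("xyz",s["orientation"]).as_matrix();p=s["position"]
ims=[]
for n in("top","scene"):
    im=cv2.resize(grab_frame(n)["img"],None,fx=4,fy=4,interpolation=cv2.INTER_CUBIC)
    im=cv2.convertScaleAbs(im,alpha=1.6,beta=20)
    for k,c in((0,(255,0,0)),(.02,(0,255,0)),(.07,(255,0,255))):
      for y in(-.0435,.0435):
        u=proj(n,p-R0[:,2]*k+R0[:,1]*y)*4+2; cv2.circle(im,tuple(int(v) for v in u),3,c,-1)
    u=proj(n,p)*4; ims.append(im[int(u[1])-220:int(u[1])+220,int(u[0])-190:int(u[0])+200])
    for l,z in(("upper_drawer_knob",.165),("pin_front",.047)):
        for d in pinpoint(n,l)[:1]: print(n,l,d["centre"],d["score"],onz(n,d["centre"],z).round(4))
cv2.imwrite("pics/f.png",np.hstack(ims)[:,:,::-1])
```

```text
pos [ 0.5064 -0.0146  0.1271] rpy [-3.129 -0.26   1.573] f [-0.4 -0.3  0.2] j [-0.36  0.05  1.87  0.24  1.34 -0.44] t 12.5
[-0.035, 0.009, 0.257, -0.007, 0.001, 0.001]
[-0.052, 0.01, 0.321, -0.007, 0.001, 0.001]
[-0.053, 0.01, 0.39, -0.007, 0.001, 0.001]
top upper_drawer_knob [293.7, 207.3] 0.6 [0.5739 0.0597 0.165 ]
top pin_front [278.0, 211.6] 0.55 [0.5738 0.1099 0.047 ]
scene pin_front [355.6, 306.5] 0.86 [ 0.5168 -0.1337  0.047 ]
```

View pics/f.png

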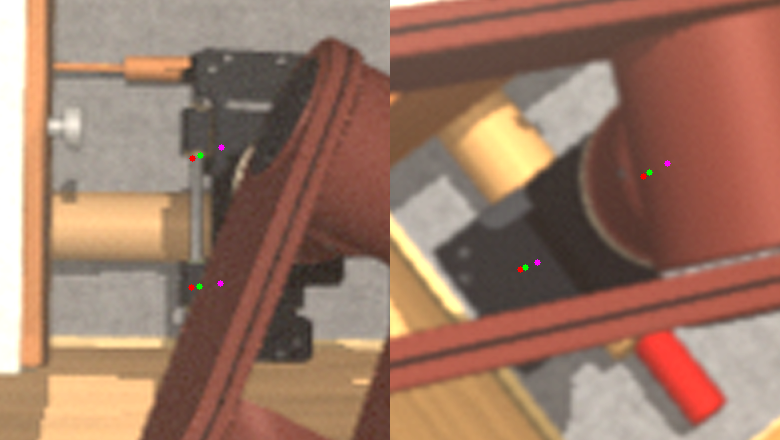

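The view shows the upper front flush with the chest and the knob at crop (65,127). The open fingers straddle the pin barrel, with their midpoint about on the pin's axis. Next I'll descend with force checks.

>>> carry_out(steps=[[-0.04,0.01,0.0,0,0,0,1],[-0.04,0.01,0.0,0,0,0,1],[-0.04,0.01,0.08,0,0,0,1],[-0.04,0.01,0.14,0,0,0,1],[-0.04,0.01,0.2,0,0,0,1],[-0.04,0.01,0.26,0,0,0,1],[-0.05,0.01,0.3,0,0,0,1],[-0.05,0.01,0.32,0,0,0,1],[-0.05,0.01,0.32,0,0,0,1],[-0.05,0.01,0.32,0,0,0,1]])

```text
clock: 13.8
position: [0.5129, -0.007, 0.0356]
orientation: [-3.139, -0.255, 1.575]
wrist_force: [0.6, -0.1, 0.2]
opening: 0.998
grip_force: 0.0
```

Run:
```python
from h import *
rel([([.509,-.01,.03],8),([.509,-.01,.022],8),([.509,-.01,.016],8)])
```

```text
pos [ 0.5129 -0.007   0.0356] rpy [-3.139 -0.255  1.575] f [ 0.6 -0.1  0.2] j [-0.35  0.17  1.92  0.26  1.15 -0.47] t 13.8
[-0.015, -0.013, 0.016, -0.002, -0.058, 0.002]
[-0.021, -0.013, 0.041, -0.002, -0.058, 0.002]
[-0.026, -0.013, 0.061, -0.002, -0.058, 0.002]
```

>>> carry_out(steps=[[-0.015,-0.013,0.0,0,-0.058,0,1],[-0.015,-0.013,0.0,0,-0.058,0,1],[-0.015,-0.013,0.015,0,-0.058,0,1],[-0.018,-0.013,0.025,0,-0.058,0,1],[-0.02,-0.013,0.035,0,-0.058,0,1],[-0.02,-0.013,0.042,0,-0.058,0,1],[-0.023,-0.013,0.05,0,-0.058,0,1],[-0.026,-0.013,0.06,0,-0.058,0,1],[-0.026,-0.013,0.06,0,-0.058,0,1],[-0.026,-0.013,0.06,0,-0.058,0,1]])

```text
clock: 14.8
position: [0.5082, -0.0096, 0.0155]
orientation: [-3.138, -0.139, 1.575]
wrist_force: [0.0, -0.4, 0.6]
opening: 0.997
grip_force: 0.0
```

There's no contact with the TCP below the drawer floor, which confirms the tips are short of it. I'll go 3 mm lower and grip.

>>> carry_out(steps=[[0,0,0.01,0,0,0,1],[0,0,0.01,0,0,0,1],[0,0,0.01,0,0,0,-1],[0,0,0.01,0,0,0,-1],[0,0,0.01,0,0,0,-1],[0,0,0.01,0,0,0,-1],[0,0,0.01,0,0,0,-1],[0,0,0.01,0,0,0,-1],[0,0,0.01,0,0,0,-1],[0,0,0.01,0,0,0,-1]], squeeze=55)

```text
clock: 15.8
position: [0.5081, -0.0092, 0.0126]
orientation: [-3.138, -0.139, 1.575]
wrist_force: [-0.7, 0.4, 0.3]
opening: 0.564
grip_force: 55.0
```

```bash
cat >> h.py <<'E'
def plan(th0,l0,B0,p0,seq):
    "p0: TCP (y,z) with pin tilt th0, back end B0; seq of (tilt, B)"
    rt=lambda th,v:(lambda c,s:np.array([v[0]*c+v[1]*s,-v[0]*s+v[1]*c]))(np.cos(np.radians(th)),np.sin(np.radians(th)))
    v=rt(-th0,np.array(p0)-B0); return [([.508,*(np.array(B)+rt(th,v))],l0-(th-th0)) for th,B in seq]
E
python3 - <<'E'
from h import *
w=plan(0,8,(.206,.047),(-.0092,.0126),[(3,(.204,.050)),(6,(.202,.05)),(9,(.2,.048)),(12,(.198,.046)),(15,(.197,.043)),(18,(.196,.0405))])
print(np.round([[*p,l] for p,l in w],3).tolist()); rel(w)
E
```

```text
[[0.508, -0.013, 0.027, 5.0], [0.508, -0.016, 0.038, 2.0], [0.508, -0.018, 0.048, -1.0], [0.508, -0.02, 0.057, -4.0], [0.508, -0.02, 0.065, -7.0], [0.508, -0.019, 0.074, -10.0]]
pos [ 0.5081 -0.0092  0.0126] rpy [-3.138 -0.139  1.575] f [-0.7  0.4  0.3] j [-0.27  0.17  1.96  0.15  1.06 -0.35] t 15.8
[-0.005, -0.001, -0.049, -0.002, -0.026, 0.002]
[-0.009, -0.001, -0.088, -0.002, -0.052, 0.002]
[-0.013, -0.001, -0.12, -0.002, -0.078, 0.002]
[-0.014, -0.001, -0.152, -0.002, -0.105, 0.002]
[-0.01, -0.001, -0.179, -0.002, -0.131, 0.002]
[-0.005, -0.001, -0.208, -0.002, -0.157, 0.002]
```

>>> carry_out(steps=[[-0.005,0,-0.049,0,-0.026,0,-1],[-0.007,0,-0.07,0,-0.04,0,-1],[-0.009,0,-0.088,0,-0.052,0,-1],[-0.011,0,-0.105,0,-0.065,0,-1],[-0.013,0,-0.12,0,-0.078,0,-1],[-0.014,0,-0.152,0,-0.105,0,-1],[-0.01,0,-0.179,0,-0.131,0,-1],[-0.005,0,-0.208,0,-0.157,0,-1],[-0.005,0,-0.208,0,-0.157,0,-1],[-0.005,0,-0.208,0,-0.157,0,-1]])

```text
clock: 16.8
position: [0.5084, -0.0188, 0.0739]
orientation: [-3.138, 0.174, 1.577]
wrist_force: [-0.4, -0.1, -4.4]
opening: 0.566
grip_force: 55.0
```

Run:
```python
from h import *
rel([([.508,-.019,.0743],-10)])
from bench import *
import cv2
f=grab_frame("top");g=grab_frame("scene")
cv2.imwrite("pics/g.png",cv2.resize(np.hstack([f["img"][120:300,240:440],g["img"][150:330,240:440]]),None,fx=2,fy=2,interpolation=cv2.INTER_CUBIC)[:,:,::-1])
for n in("top","scene"):
    for d in pinpoint(n,"pin_front")[:1]: print(n,d["centre"],d["score"],[onz(n,d["centre"],z).round(3) for z in(.06,.1,.14,.18)])
print("pred",[proj(n,[.508,-.127,.1456]).round(1) for n in("top","scene")])
```

```text
pos [ 0.5084 -0.0188  0.0739] rpy [-3.138  0.174  1.577] f [-0.4 -0.1 -4.4] j [-0.06  0.08  1.93 -0.19  1.13  0.01] t 16.8
[-0.001, -0.001, -0.001, -0.001, -0.0, 0.003]
top [365.5, 233.3] 0.96 [array([ 0.514, -0.139,  0.06 ]), array([ 0.512, -0.135,  0.1  ]), array([ 0.509, -0.132,  0.14 ]), array([ 0.507, -0.128,  0.18 ])]
scene [354.7, 298.8] 0.86 [array([ 0.524, -0.12 ,  0.06 ]), array([ 0.518, -0.125,  0.1  ]), array([ 0.511, -0.129,  0.14 ]), array([ 0.504, -0.134,  0.18 ])]
pred [array([363.9, 233.7]), array([353.1, 298.2])]
```

View pics/g.png

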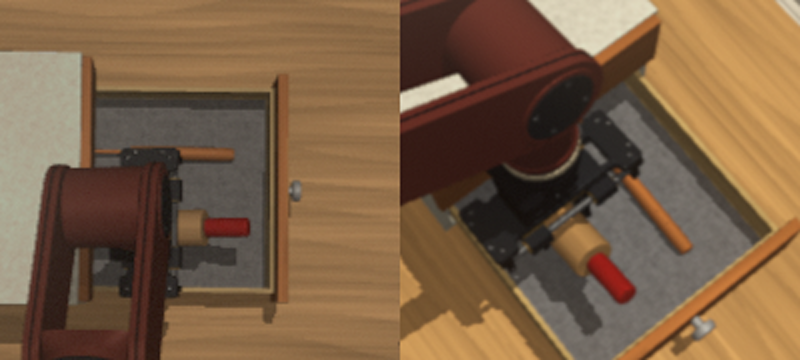

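The front end has tipped up to about (0.51, -0.13, 0.14), as predicted, and is clear of the front panel. The spoon hasn't moved. Now I'll draw the pin out along its slant.

>>> carry_out(steps=[[-0.05,0,-0.007,0,0,0,-1],[-0.11,0,-0.015,0,0,0,-1],[-0.17,0,-0.024,0,0,0,-1],[-0.24,0,-0.034,0,0,0,-1],[-0.31,0,-0.043,0,0,0,-1],[-0.38,0,-0.053,0,0,0,-1],[-0.45,0,-0.063,0,0,0,-1],[-0.52,0,-0.073,0,0,0,-1],[-0.59,0,-0.083,0,0,0,-1],[-0.59,0,-0.083,0,0,0,-1]])

```text
clock: 18.0
position: [0.5099, -0.1931, 0.1312]
orientation: [-3.14, 0.177, 1.573]
wrist_force: [0.6, 0.2, -3.8]
opening: 0.56
grip_force: 55.0
```

>>> carry_out(steps=[[-0.04,0,-0.06,0,0,0,-1],[-0.08,0,-0.15,0,0,0,-1],[-0.12,0,-0.25,0,0,0,-1],[-0.16,0,-0.35,0,0,0,-1],[-0.19,0,-0.45,0,0.02,0,-1],[-0.21,0,-0.55,0,0.04,0,-1],[-0.23,0,-0.65,0,0.07,0,-1],[-0.23,0,-0.74,0,0.09,0,-1],[-0.23,0,-0.74,0,0.09,0,-1],[-0.23,0,-0.74,0,0.09,0,-1]])

```text
clock: 19.0
position: [0.5103, -0.2192, 0.3594]
orientation: [-3.138, -0.004, 1.575]
wrist_force: [0.2, 0.0, -4.9]
opening: 0.562
grip_force: 55.0
```

Run:
```python
from h import *
from bench import *
import cv2
rel([([.508,-.22,.36],0)])
f=grab_frame("top");g=grab_frame("scene")
cv2.imwrite("pics/i.png",cv2.resize(np.hstack([f["img"][90:330,90:500],g["img"][20:480,100:560][::1]][:1]+[cv2.resize(g["img"][20:480,100:560],(240,240))]),None,fx=1.2,fy=1.2)[:,:,::-1])
c={n:np.load(f"cam_{n}.npz") for n in("top","scene")}
for l in("pin_front","pin_back","pin_center","mug_mid","canister_mid","upper_drawer_knob","spoon_mid"):
    q={n:pinpoint(n,l)[:1] for n in c}
    print(l,{n:(np.round(d[0]["centre"],1).tolist(),round(d[0]["score"],2)) for n,d in q.items() if d},end=" ")
    if all(q.values()):
        P=[v["K"]@np.c_[v["R"],v["t"]] for v in c.values()]
        X=cv2.triangulatePoints(*P,*[np.array(d[0]["centre"],float).reshape(2,1) for d in q.values()]); print((X[:3]/X[3]).T.round(3))
    else: print()
```

```text
pos [ 0.5103 -0.2192  0.3594] rpy [-3.138 -0.004  1.575] f [ 0.2  0.  -4.9] j [-0.55  0.    1.45  0.    1.69 -0.55] t 19.0
[-0.003, -0.008, -0.002, -0.002, -0.002, 0.002]
pin_front {'top': ([396.9, 226.2], 0.16), 'scene': ([453.4, 369.8], 0.91)} [[ 0.5   -0.241  0.498]]
pin_back {'top': ([317.3, 220.4], 0.89)} 
pin_center {'top': ([393.3, 226.1], 0.95), 'scene': ([378.7, 287.8], 0.96)} [[ 0.51  -0.17   0.394]]
mug_mid {'top': ([458.2, 282.3], 0.71), 'scene': ([382.9, 447.7], 0.57)} [[ 0.376 -0.411  0.014]]
canister_mid {'scene': ([217.8, 68.5], 0.94)} 
upper_drawer_knob {'top': ([294.9, 210.1], 0.75), 'scene': ([378.8, 287.9], 0.56)} [[ 0.906  0.122 -1.998]]
spoon_mid {'top': ([305.1, 196.8], 0.73), 'scene': ([345.2, 225.7], 0.64)} [[0.615 0.032 0.072]]
```

View pics/i.png

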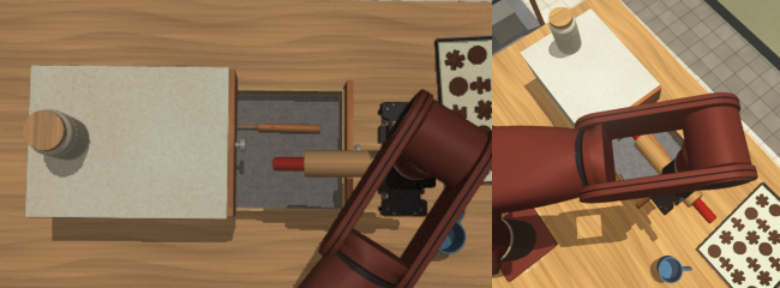

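The final view shows the pin held in the air over the drawer at about z = 0.39. The upper drawer is shut, the spoon is in its drawer, and the canister and mug are where they stood.

```bash
python3 -c "
from bench import *
print(job_done())"
```

```text
the job is handed in; nothing more can be done
None
```

I pushed the upper drawer fully home first, then drew the rolling pin out on the slant; I handed the job in at about 19 s with the pin gripped, both ends about 15 cm above the chest top by my estimate, and the spoon, canister and mug left in place.

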